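# Tip the inspection mirror to its mark and let it spring back

### The job

Press down the orange pad on the corner of the sprung mirror plate until the red pointer stands level with the green marker on the scale, and keep it there for a good second while the label camera takes its picture; do not press it far past the marker. Then let go, so that the plate springs back to rest. Grasp nothing, and leave the green marker and the jar, stamp, tin and cone where they are.

Things in the scene. Friction and masses are not known exactly. Their poses are not given: they have to be found in the camera images.
- station: Inspection station fixed to the table: grey foot 130 x 250 x 12 mm, white upright scale board (75 mm wide, 177 mm high) at local y +150 mm, black camera 150 mm high at local x -130, y +30 mm. Origin: on the table under the mirror plate's centre. x runs along the plate's hinge (85 mm above the table), y from the pad side (-y) to the scale side (+y), z up. At yaw 0 its axes are the world's.
- tilt (a joint): Tilt of the sprung mirror plate about its hinge, rad: 0 at rest (level, on a stop), growing as the pad is pressed, hard stop at 0.45. Aluminium square of 127 mm side, 8 mm thick, hinged along one diagonal, with a round mirror 84 mm wide on it. Pressing takes about 2 to 3 N to start and 2.5 N more per 0.1 rad; it springs back when let go.
- press_pad: Orange round press pad, 30 mm in diameter and 6 mm thick, on the corner of the plate at the station's local y = -82 mm. Origin: centre of its underside, z along its own top normal. It moves with the plate, about 8 mm down per 0.1 rad.
- pad_top (a point): Centre of the orange pad's top face, where to press; 95 mm above the table at rest.
- pointer_tip (a point): Tip of the red pointer, a bar 10 mm wide and 6 mm thick on the plate's scale side (+y of the station), 165 mm from the hinge. At rest it is level, 85 mm above the table; pressing the pad raises it, about 2 mm for each 1 mm of the pad's descent.
- mark (a point): Where the pointer tip is to come: on the tip's arc, level with the middle of the green marker, a block 16 mm high with a white centre line just beyond the pointer's end at the scale board's edge. It is set 23 to 49 mm above the pointer's rest height. The pointer is level with it when its tip is within the block's height (8 mm either side of the middle). z points along the arc, nearly up.
- jar: Amber jar with white lid, 54 mm wide, 80 mm high, standing loose near the pad. Origin: centre of its underside. Not to be disturbed.
- stamp: Hand stamp, black foot 50 x 36 mm with a wooden handle, 80 mm high, standing loose near the pad. Origin: centre of its underside. Not to be disturbed.
- tin: Flat blue pencil tin, 60 x 185 x 20 mm, long along its y axis, lying loose on the far side of the station. Origin: centre of its underside. Not to be disturbed.
- cone: White plastic cone former, 96 mm wide at the foot, 44 mm at the top, 160 mm high, standing loose beside the scale board, a little to the robot's side. Origin: centre of its underside. Not to be disturbed.

How it is judged:
By the outcome, as a careful person would: the job done as asked, in the order asked, and still so for the second after the job is handed in, with the robot touching nothing.
It also fails if it takes over 35 s, if anything falls off the work surface, if the arm or the gripper's body presses on something with over 40 N, if the wrist force passes 120 N, or if a joint passes its speed limit or range.

### The arm

A 6-joint arm with a two-finger parallel gripper is mounted at the origin on the work surface. World frame = base frame: x ahead of the robot, y to its left, z up, the work surface at z = 0. Lengths are in m, angles in degrees, forces in N, time in s.
With the tool pointing down it reaches from about 0.325 to 0.775 m from the base axis. Payload 5.5 kg.
Tool frame: the origin (TCP) lies at the centre of the arm's flange, where the gripper is bolted on; the fingertips stand 182 mm ahead of it and the grasp point (between the pads) lies 163 mm ahead of it; z points along the fingers, y is the direction in which the jaws open and shut (so a half turn about z gives the same grasp; the last joint's range is limited). The gripper opens to 88 mm and grips with 3 to 60 N. Pads are 20 mm wide; open, the fingers measure 115 mm over their backs; the gripper's body (75 mm by 178 mm) begins 61 mm behind the grasp point.
Start: joints at [-77.103, 5.22, 70.514, -0, 104.267, -3.249], TCP at [0.167, -0.576, 0.405] pointing down, gripper open.
Joint ranges: [-164.24, 164.24], [-49.07, 125.15], [9.68, 141.18], [-86.29, 266.29], [3.28, 154.24], [-151.56, 151.56]. Speed limits (degrees/s): [147.25, 147.25, 172.46, 180, 180, 180].

### API

Orientations are given as [roll, pitch, yaw] about the fixed x, y, z axes, in that order (R = Rz(yaw) Ry(pitch) Rx(roll)).
In Python, from station import r gives the robot as it stands. The module is installed in compiled form; this text tells all that it offers. Calls block until the motion is done:
- r.reach(position, orientation): joint-space move of the TCP to a pose.
- r.servo_line(position, rotation=None, speed=0.15): straight line of the TCP; rotation=None keeps the orientation; speed is the mean speed in m/s.
- r.move_joints(angles): joint-space move.
- r.let_go() and r.grab(squeeze=None): open the fingers fully, or close them until they stop; squeeze is the grip in N (None keeps the last).
- r.wait(seconds).
- r.inverse_kinematics(position, orientation): joint angles nearest the present ones, or None.
- r.sense(): the state.
- r.snapshot(name): name is "scene" or "top" or "wrist"; returns a dict with "frame" (420x560x3 uint8, red, green, blue), "fx", "fy", "cx", "cy" (pixels), "R" (3x3) and "t" (3): a world point X has camera coordinates R X + t. Camera axes: x right, y down, z forward; pixel columns grow to the right and rows downward; lengths in m; the calibration is good to about 2 mm. A picture is of the moment at which its call begins. There is no depth.
A pose or a line that the arm cannot do raises r.IKError and nothing moves.
- r.hand_in(): hands the job in, once; it reports no verdict.
The state is a dict: "clock": time; "joints": joint angles; "joint_vel": joint speeds; "joint_torque": joint torques, N m; "tcp_pos": TCP position; "orientation": TCP orientation; "contact_force": force on the tool from outside, world axes, zero at the start; "torque": the same for the moment, N m; "opening": finger opening in m.
Only numpy, scipy, OpenCV 4.12 (cv2) and the standard library are available. Lean on these libraries where they do the work, as an engineer would, in place of code of your own. Each camera call takes 0.05 s, during which the arm holds its last target.

## Working session

There is one attempt and no reset: what is moved stays moved. The work goes in short steps, each a Python script; the robot and the scene stay as the last script left them, time stands still between calls to the robot, and variables do not carry over. Pictures are saved under pics/ and viewed, and the job is handed in when it is done.

```bash
mkdir -p pics
cat > h.py <<'E'
import numpy as np, cv2, pickle
from station import r
def snap(n,f):
    s=r.snapshot(n); cv2.imwrite(f'pics/{f}.png',cv2.cvtColor(s['frame'],cv2.COLOR_RGB2BGR)); pickle.dump(s,open(f'pics/{f}.pkl','wb')); return s
def load(f): return pickle.load(open(f'pics/{f}.pkl','rb'))
def proj(s,X):
    c=np.array(s['R'])@np.array(X)+np.array(s['t']); return s['fx']*c[0]/c[2]+s['cx'],s['fy']*c[1]/c[2]+s['cy']
def onz(s,u,v,z):
    R=np.array(s['R']);t=np.array(s['t']); o=-R.T@t; d=R.T@np.array([(u-s['cx'])/s['fx'],(v-s['cy'])/s['fy'],1]); return o+d*(z-o[2])/d[2]
def crop(f,x0,y0,x1,y1,k,o):
    i=cv2.imread(f'pics/{f}.png')[y0:y1,x0:x1]; cv2.imwrite(f'pics/{o}.png',cv2.resize(i,None,fx=k,fy=k,interpolation=cv2.INTER_CUBIC))
E
python3 - <<'E'
from h import *
for n in ['scene','top','wrist']:
    s=snap(n,n+'0'); print(n,-np.array(s['R']).T@np.array(s['t']))
st=r.sense();print(st['clock'],st['contact_force'],st['opening'])
E
```

```text
scene [ 0.89557398 -0.36863438  0.6988148 ]
top [0.44612652 0.0565455  1.29567888]
wrist [ 0.23418399 -0.55595914  0.38429689]
0.15 [-0.96282666  0.19846679  0.12652306] 0.08790680063709072
```

View pics/scene0.png

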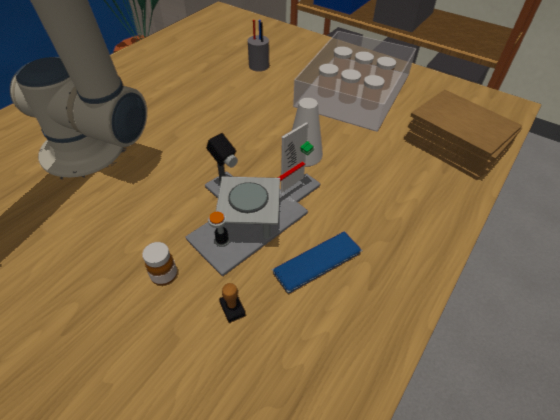

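View pics/top0.png

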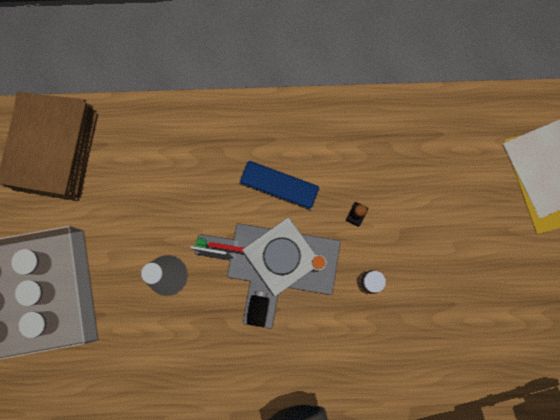

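View pics/wrist0.png

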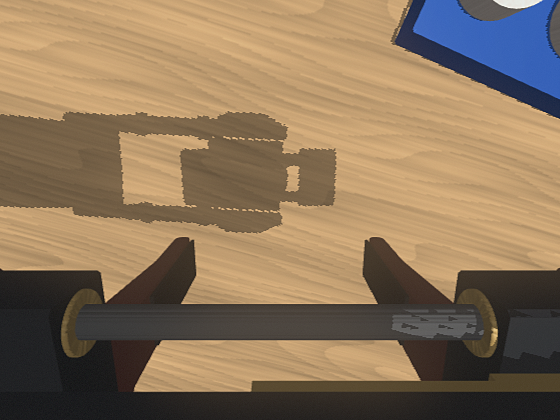

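Scene: the pad is at about (217,218), the pointer tip near (303,167), the marker near (307,148). Top: the pad is at (318,263), the marker at (202,242), the jar at (374,282), the stamp at (358,213) and the cone at (165,274). I'll enlarge these.

Run:
```python
from h import *
crop('scene0',265,110,335,200,8,'c1'); crop('scene0',190,170,290,250,8,'c2'); crop('top0',180,210,280,270,8,'c3');crop('top0',290,200,390,300,6,'c4')
```

```text
(no output)
```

View pics/c1.png

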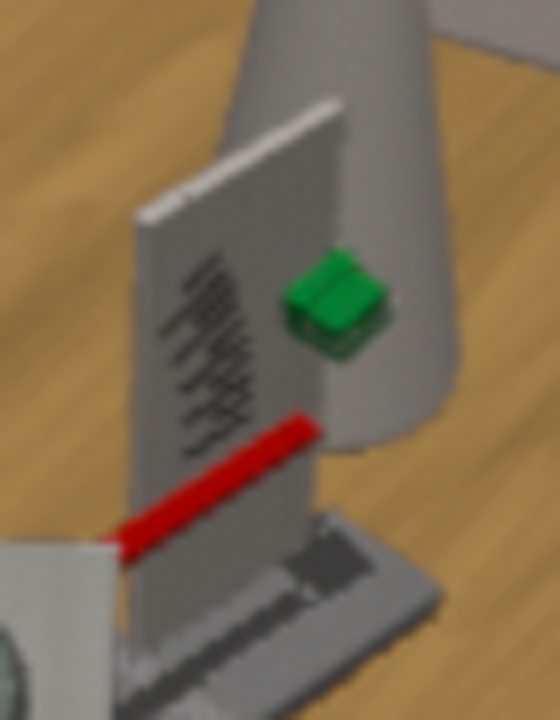

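View pics/c2.png

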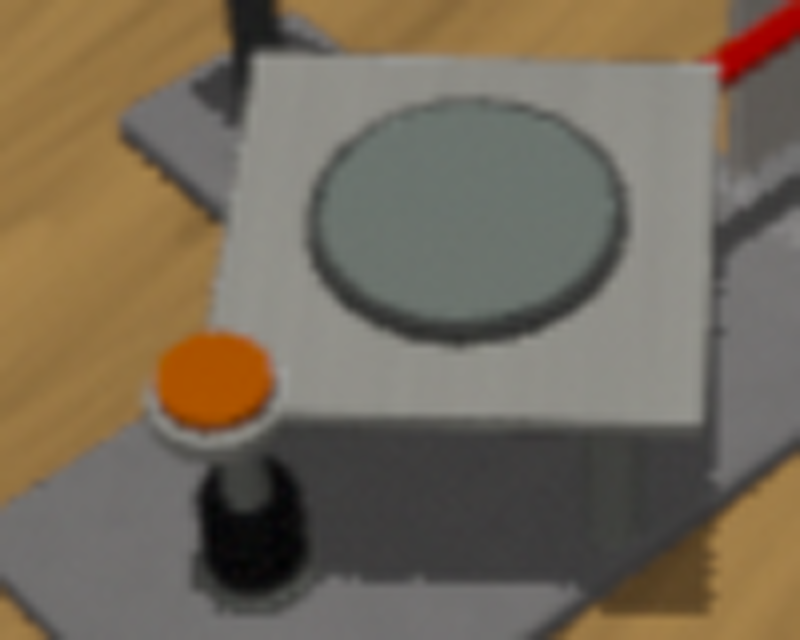

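View pics/c3.png

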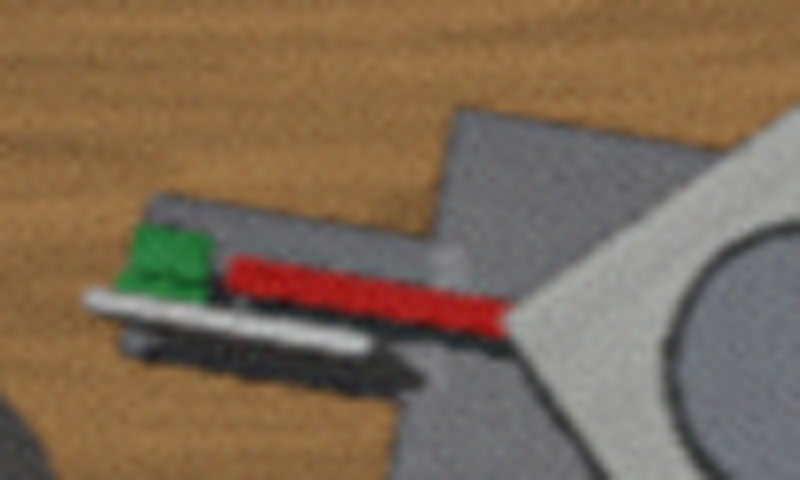

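View pics/c4.png

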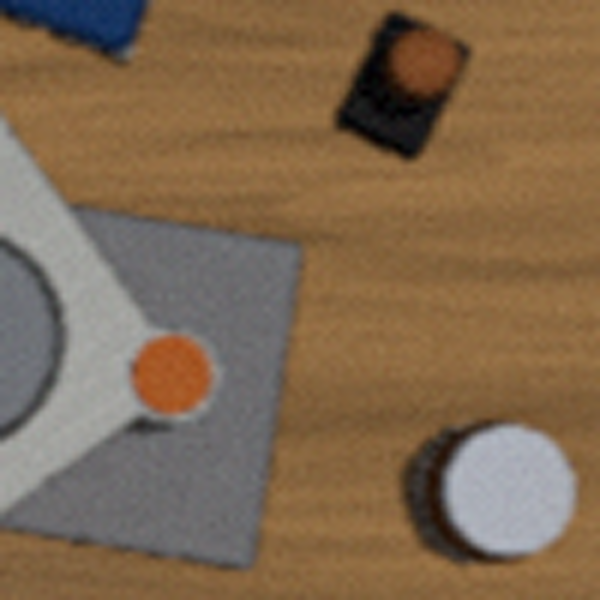

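Run:
```python
from h import *
from scipy.optimize import least_squares
S=load('scene0');T=load('top0'); print(S['fx'],T['fx'])
pS=np.array([190+214/8,170+378/8]);pT=np.array([290+173/6,200+375/6])
tS=np.array([265+312/8,110+425/8]);tT=np.array([180+228/8,210+273/8])
gS=np.array([265+338/8,110+293/8])
print('pad',onz(S,*pS,.095),onz(T,*pT,.095)); print('tip',onz(S,*tS,.088),onz(T,*tT,.088))
print('jar',onz(T,290+509/6,200+490/6,.08),'stamp top',onz(T,290+425/6,200+62/6,.08))
p=onz(T,*pT,.095)[:2];t=onz(T,*tT,.085)[:2]
d=(t-p)/np.linalg.norm(t-p); print('dist',np.linalg.norm(t-p),'yaw',np.degrees(np.arctan2(d[1],d[0]))-90)
yaw=np.arctan2(d[1],d[0])-np.pi/2; o=p+.082*d; print('o',o)
c,s=np.cos(yaw),np.sin(yaw);Rz=np.array([[c,-s],[s,c]])
W=lambda l:np.r_[o+Rz@np.array(l[:2]),l[2]]
# green: corners proj in crops for different z
for n,l in [('padtop',(0,-.082,.095)),('tip',(0,.165,.085)),('boardtop1',(0,.1125,.177)),('boardtop2',(0,.1875,.177))]:
    a=proj(S,W(l));b=proj(T,W(l)); print(n,((a[0]-265)*8,(a[1]-110)*8),((b[0]-180)*8,(b[1]-210)*8))
for z in (.1,.11,.12,.13,.14): print(z,*[ (np.round((np.array(proj(S,W((0,y,z))))-[265,110])*8),np.round((np.array(proj(T,W((0,y,z))))-[180,210])*8)) for y in (.17,.18)])
```

```text
399.18118633972665 545.6431597435361
pad [ 0.51043317 -0.02465508  0.095     ] [ 0.50466522 -0.0241155   0.095     ]
tip [0.56036938 0.21483309 0.088     ] [0.55317361 0.21856772 0.088     ]
jar [ 0.45937343 -0.14710107  0.08      ] stamp top [ 0.6195248  -0.12417646  0.08      ]
dist 0.24793061503861394 yaw -11.345549713661597
o [0.52079672 0.05628211]
padtop (np.float64(-402.23834829484053), np.float64(846.1411406368227)) (np.float64(1110.6666666666665), np.float64(419.9999999999991))
tip (np.float64(296.5240966455199), np.float64(416.65917765655286)) (np.float64(231.28477741989764), np.float64(273.5553792963465))
boardtop1 (np.float64(172.03802455802725), np.float64(242.51789704826)) (np.float64(383.7836078634382), np.float64(277.3582747929306))
boardtop2 (np.float64(374.73785208498975), np.float64(119.82351401868414)) (np.float64(97.43580797673485), np.float64(228.98607323548276))
0.1 (array([312., 369.]), array([206., 266.])) (array([337., 353.]), array([170., 260.]))
0.11 (array([314., 342.]), array([201., 263.])) (array([339., 326.]), array([165., 257.]))
0.12 (array([316., 314.]), array([196., 260.])) (array([341., 298.]), array([159., 253.]))
0.13 (array([318., 286.]), array([190., 256.])) (array([344., 270.]), array([154., 250.]))
0.14 (array([320., 258.]), array([185., 253.])) (array([346., 242.]), array([148., 247.]))
```

Run:
```python
from h import *
crop('scene0',290,130,325,170,18,'c5')
```

```text
(no output)
```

View pics/c5.png

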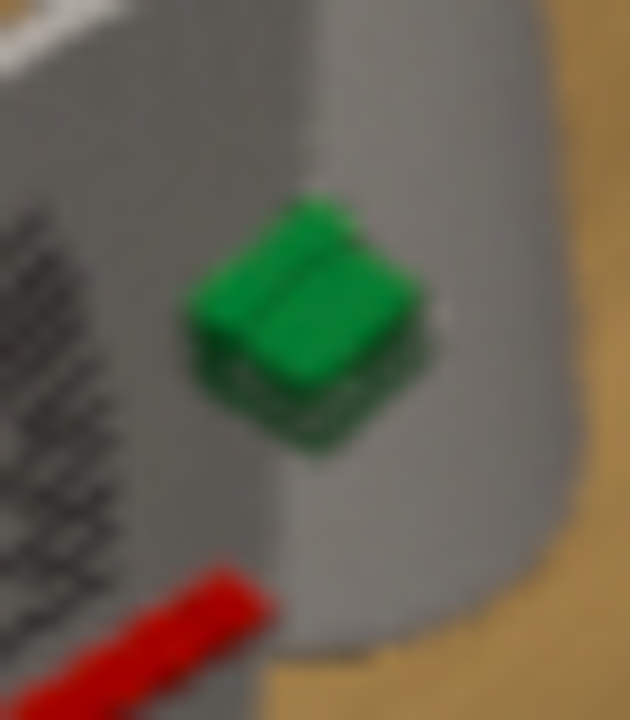

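Run:
```python
from h import *
S=load('scene0'); o=np.array([0.5208,.0563]); yaw=np.radians(-11.35)
c,s=np.cos(yaw),np.sin(yaw);Rz=np.array([[c,-s],[s,c]])
W=lambda l:np.r_[o+Rz@np.array(l[:2]),l[2]]
P=lambda r,h,t,x=0:np.array(proj(S,W((x,r*np.cos(t)-h*np.sin(t),.085+r*np.sin(t)+h*np.cos(t)))))
off=np.array([290+255/18,130+582/18])-P(.165,.003,0)
print(off)
for rise in range(22,50,3):
    t=np.arcsin(rise/165.)
    q=lambda *a:np.round((P(*a)+off-[290,130])*18).astype(int)
    print(rise,'tip top',q(.165,.003,t),'frontface centre r.168',q(.168,0,t),'topface c',q(.176,.008,t),'bot front corner',q(.168,-.008,t,.008))
```

```text
[2.01939322 1.23741053]
22 tip top [254 456] frontface centre r.168 [272 460] topface c [315 379] bot front corner [320 536]
25 tip top [253 439] frontface centre r.168 [271 443] topface c [313 362] bot front corner [320 518]
28 tip top [251 423] frontface centre r.168 [270 425] topface c [311 344] bot front corner [320 501]
31 tip top [249 406] frontface centre r.168 [268 409] topface c [308 327] bot front corner [319 483]
34 tip top [246 390] frontface centre r.168 [266 392] topface c [305 310] bot front corner [318 466]
37 tip top [244 374] frontface centre r.168 [263 375] topface c [302 292] bot front corner [317 449]
40 tip top [240 358] frontface centre r.168 [260 358] topface c [298 276] bot front corner [315 432]
43 tip top [237 342] frontface centre r.168 [257 342] topface c [294 259] bot front corner [313 415]
46 tip top [233 326] frontface centre r.168 [254 326] topface c [290 242] bot front corner [310 398]
49 tip top [229 311] frontface centre r.168 [250 309] topface c [285 225] bot front corner [307 381]
```

The marker's centre is about 36 mm above the pointer's rest height, so θ ≈ 0.22. I'll close the fingers and move above the pad.

Run:
```python
from h import *
st=r.sense();print(st['orientation'])
for yw in (78.65,-101.35): print(yw,r.inverse_kinematics([.507,-.0245,.36],[180,0,yw]))
```

```text
[-1.79918676e+02 -3.42880138e-03  1.61466461e+01]
78.65 [-6.60729668e+00 -9.32698594e+00  8.92344656e+01 -2.54444375e-14
  1.00092520e+02  4.74270332e+00]
-101.35 None
```

Run:
```python
from h import *
r.grab(10)
r.reach([.507,-.0245,.37],[180,0,78.65])
snap('wrist','w1');snap('scene','s1');snap('top','t1')
st=r.sense();print(st['clock'],st['contact_force'],st['opening'],st['tcp_pos'])
s=load('w1');print(proj(s,[.5047,-.0241,.095]),proj(s,[.5104,-.0247,.095]))
```

```text
3.9583 [-0.16048813 -0.11960248 -0.62272132] 0.000535989103227895 [ 0.50705935 -0.02514769  0.36998761]
(np.float64(275.4455989098355), np.float64(210.47817871241068)) (np.float64(282.64618379506067), np.float64(209.8137096899715))
```

View pics/w1.png

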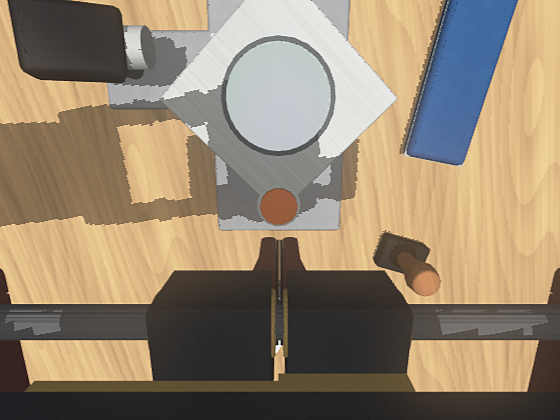

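View pics/s1.png

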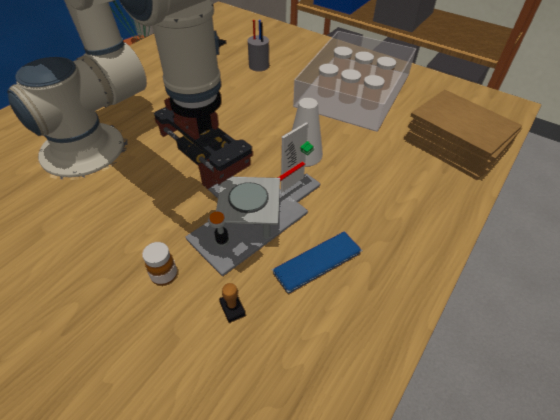

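The wrist view has the pad at (278,206), dead ahead of the fingers, about 2 mm further +y than my estimate. The scene camera still sees the pointer and marker clearly. Next I press partway and check.

Run:
```python
from h import *
r.servo_line([.5075,-.0225,.283])
print(r.sense()['contact_force'])
for z in (.274,.266):
    r.servo_line([.5075,-.0225,z],speed=.03); st=r.sense();print(z,st['clock'],st['contact_force'],st['tcp_pos'])
snap('scene','s2'); crop('s2',290,130,325,170,15,'c6')
crop('s2',150,120,330,255,4,'c7')
```

```text
[-0.41945808  0.17618319  0.63139662]
0.274 5.1417 [ 1.70330718 -0.77941215  3.82527362] [ 0.50782978 -0.02266415  0.27488347]
0.266 5.5583 [ 1.21239443 -2.05236555  6.43392428] [ 0.50777685 -0.02287986  0.26691664]
```

View pics/c6.png

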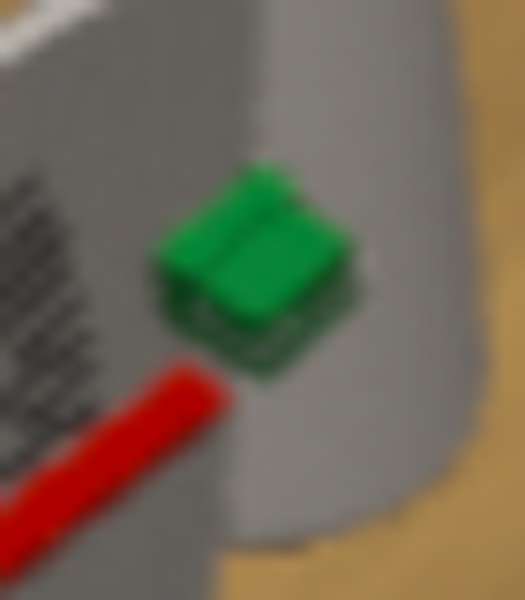

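View pics/c7.png

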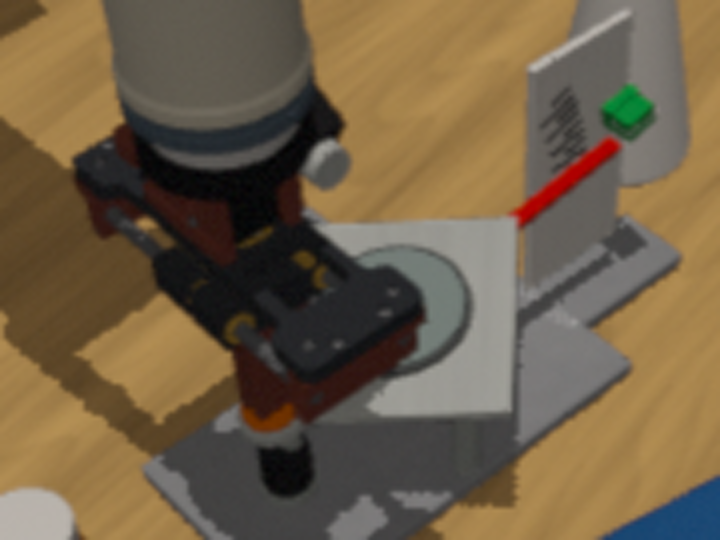

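The pointer has risen about 22.5 mm and still sits just under the marker. It needs about 14 mm more at the tip, which is about 6.3 mm at the tool.

Run:
```python
from h import *
r.servo_line([.5075,-.0225,.2600],speed=.02); st=r.sense();print(st['clock'],st['contact_force'],st['tcp_pos'])
snap('scene','s3'); crop('s3',290,130,325,170,15,'c8')
```

```text
6.0583 [ 0.54411677 -2.81972028  9.08643971] [ 0.50778434 -0.02277507  0.26140914]
```

View pics/c8.png

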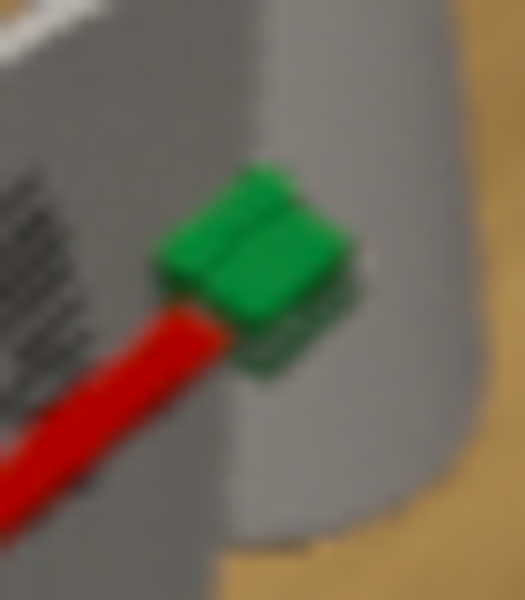

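The tip's top end edge at (205,317) matches the position predicted for the marker centre (about 315). I'll hold and check again.

Run:
```python
from h import *
r.wait(.4); snap('scene','s4'); crop('s4',290,130,325,170,15,'c9');snap('wrist','w4')
st=r.sense();print(st['clock'],st['contact_force'],st['tcp_pos'])
```

```text
6.6083 [-0.74907669 -2.60165886  8.92636602] [ 0.5077633  -0.02276571  0.26151156]
```

View pics/c9.png

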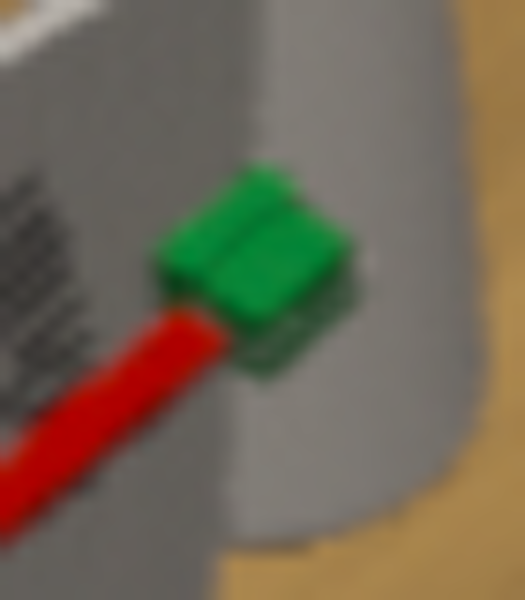

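View pics/w4.png

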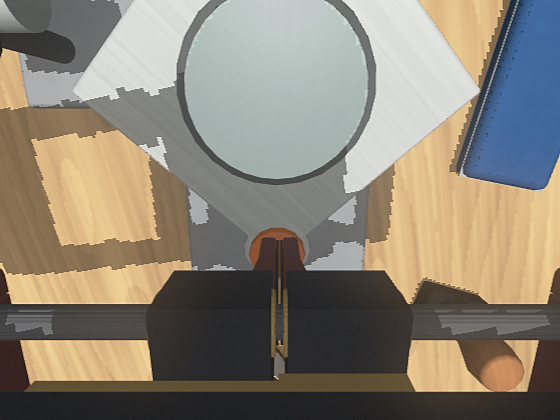

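The tip end at (205,321) is about 35 mm up, within 2 mm of the marker's middle, and the fingers are on the pad. I'll hold longer, then release straight up.

Run:
```python
from h import *
r.wait(1.5); snap('scene','s5'); crop('s5',290,130,325,170,10,'c10')
st=r.sense();print(st['clock'],st['contact_force'],st['tcp_pos'])
r.servo_line([.5075,-.0225,.283],speed=.04)
r.servo_line([.5075,-.0225,.37]); r.wait(.5)
snap('scene','s6');snap('top','t6');st=r.sense();print(st['clock'],st['contact_force'],st['tcp_pos'])
a=np.vstack([cv2.imread('pics/c10.png')[:, :350]]); cv2.imwrite('pics/c10.png',a)
d=cv2.absdiff(cv2.imread('pics/scene0.png'),cv2.imread('pics/s6.png')); 
b=cv2.imread('pics/s6.png')[110:330,130:370]; z=cv2.imread('pics/scene0.png')[110:330,130:370]
cv2.imwrite('pics/cmp.png',cv2.resize(np.hstack([z,b]),None,fx=1.65,fy=1.65))
```

```text
8.1583 [-0.21239439 -1.65228109  7.99553475] [ 0.50777544 -0.02275645  0.26148858]
10.2167 [ 0.03624641 -0.38683146  0.18960448] [ 0.50749586 -0.0225168   0.36995274]
```

View pics/c10.png

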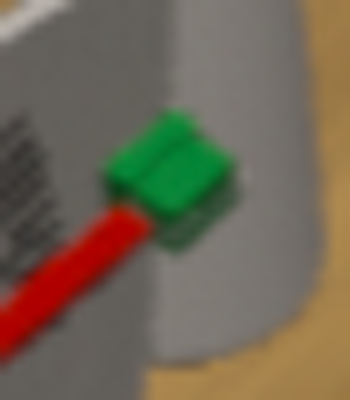

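View pics/cmp.png

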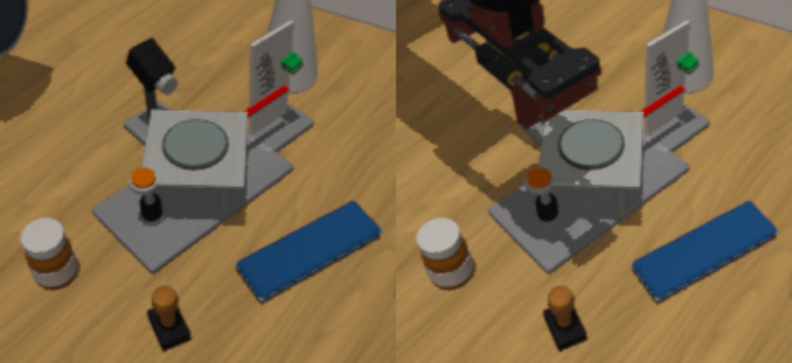

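The pointer stayed level through the hold, at (138,214) in that crop. After release the plate and pointer look as they did at the start, and the loose objects haven't moved.

```bash
python3 -c "
from h import *
r.hand_in()"
```

```text
the job is handed in; nothing more can be done
```

I pressed the orange pad with closed fingertips until the red pointer stood level with the green marker. I held it there for about 2.1 s, let go straight up, and handed the job in. The last clock reading before that was 10.2 s of the 35 s allowed.

- **Level:** three scene pictures during the hold put the tip about 35–36 mm above rest. My estimate of the marker's middle is about 36 mm, so the tip was within about 2 mm (8 mm allowed). There was no sign of it going past the marker.
- **Force:** the upward reaction on the tool, read after each step, was about 9 N at most.
- **After release:** the plate and pointer are back at rest, and the tool reads under 0.5 N. The marker, jar, stamp, tin and cone look the same as in the first scene picture. I compared them by eye; the cone's top lies outside the compared crop, and I didn't view the final top-camera picture.
- **Disagreement:** the scene and top cameras differed by about 6–8 mm on the pad and pointer positions. I placed the press between the two using the wrist view, and judged the height relative to the pointer's rest position in the scene camera.

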